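Lay the ramp deck on the piers of the footbridge model

TASK

Take the trough-shaped footbridge deck (the one with the two end posts, not the plain slab) out of the stock rack and lay it, walkway up, on the steel crossbars of the model's two piers so that it ramps up to its post end on the taller pier and overhangs both piers evenly. The rack covers the deck's middle and the piers' cheeks enclose its ends, so put it down on the free table and take it again by the middle. Set it down gently each time, never letting it drop, then let go, and do not disturb the plain slab, the can, the mug or the flat tin.

Things in the scene. Friction and masses are not known exactly. Their poses are not given: they have to be found in the camera images.
- deck: Wooden trough 170 long (its x), 48 wide (y), 26 high (z): floor 8 thick, parapets 5 thick on the long sides. At its +x end two darker posts inside the width, flush with the outer faces, 12 long, tops 38 above the underside. Origin: centre of underside; z up. 80 to 170 g. Starts level in one tunnel of the rack, its x roughly along the rack's +y, 35 to 45 mm sticking out at each end.
- deck_upper (a point): Point on the deck's underside, on its centre line, 69 mm from the origin towards the posts: to rest on the taller pier's crossbar.
- deck_lower (a point): Point on the deck's underside, on its centre line, 69 mm from the origin away from the posts: to rest on the shorter pier's crossbar.
- slab: Plain flat wooden slab 170 x 48 x 16 (x, y, z), no parapets or posts, in the rack's other tunnel. Origin: centre of underside. Leave it alone.
- rack: Fixed plywood rack 226 (x) x 90 (y) x 92 high, left or right of the robot; origin: centre of underside. Two tunnels run along its y, open at both ends, 101 wide, centre lines at x = -54 and +54; tunnel floor 40 and roof underside 86 above the table. Three upright walls 8 thick (x = -109, 0, 109) reach down to the table.
- model: Fixed plinth of the bridge model, 210 (x) x 120 (y) x 12 high with low layers up to 30 high in its middle; origin: centre of its underside. The two piers stand on it 136 apart along its x, either way round. On the side opposite the rack.
- pier_tall: Fixed grey pier on the plinth; origin: centre of underside; y along its crossbar. Crossbar: round steel bar 10 in diameter, 60 long, between two upright cheeks (24 wide along the bridge, 8 thick, inner faces 58 apart) that rise 30 above the bar's top. Foot 44 x 78.
- pier_tall_seat (a point): Middle of the top of the taller pier's crossbar, 98 above the pier's underside (110 above the table).
- pier_short: As pier_tall but lower.
- pier_short_seat (a point): Middle of the top of the shorter pier's crossbar, 70 above the pier's underside (82 above the table).
- can: Drink can, 66 diameter, 115 high, loose; origin: centre of underside. Leave it standing where it is.
- mug: White mug, 76 diameter, 90 high, handle at its +y, loose; origin: centre of underside. Leave it standing where it is.
- tin: Flat closed metal instrument tin 152 (x) x 72 (y) x 30 high, loose, lying on the table somewhere between rack and model; origin: centre of underside. Leave it where it is and put nothing on it.
There are look-alikes about, which are no part of the job. What is meant by the deck is not black, and is the larger of those in its own colour.

How it is judged:
By the outcome, as a careful person would: the job done as asked, in the order asked, and still so for the second after the job is handed in, with the robot touching nothing.
It also fails if it takes over 53 s, if anything falls off the work surface, if the arm or the gripper's body presses on something with over 40 N, if the wrist force passes 120 N, or if a joint passes its speed limit or range.

ROBOT

A 6-joint arm with a two-finger parallel gripper is mounted at the origin on the work surface. World frame = base frame: x ahead of the robot, y to its left, z up, the work surface at z = 0. Lengths are in m, angles in rad, forces in N, time in s.
With the tool pointing down it reaches from about 0.35 to 0.725 m from the base axis. Payload 4.3 kg.
Tool frame: the origin (TCP) lies at the centre of the arm's flange, where the gripper is bolted on; the fingertips stand 173 mm ahead of it and the grasp point (between the pads) lies 155 mm ahead of it (robot.hold_point_z is the z of the grasp point in the tool frame, in m); z points along the fingers, y is the direction in which the jaws open and shut (so a half turn about z gives the same grasp; the last joint's range is limited). The gripper opens to 85 mm and grips with 20 to 120 N. Pads are 22 mm wide; open, the fingers measure 114 mm over their backs; the gripper's body (76 mm by 85 mm) begins 54 mm behind the grasp point. The pads swing forward as they close: fully open they stand 13 mm farther back than shut.
Start: joints at [1.133, 0.377, 0.081, 1.274, 0, 1.46], TCP at [0.185, 0.544, 0.405] pointing down, gripper open.
Joint ranges: [-2.72, 2.72], [-0.84, 1.66], [-1.02, 1.22], [-1.77, 2.12], [-1.37, 1.28], [-3.14, 3.14]. Speed limits (rad/s): [2.57, 2.57, 3.14, 3.14, 3.14, 3.14].

INTERFACE

Orientations are given as a unit quaternion [x, y, z, w].
In Python, from workcell import monitor, cams, robot, models gives the robot as it stands. The module is installed in compiled form; this text tells all that it offers.
- The arm moves only by the tool step_arm, never from a script. Its argument "plan" is a list of rows, each a list of 4 numbers: the shift along the world's x, y, z in cm, then the turn about the world's z in rad. A call has 1 to 20 rows; each row is the pose to reach, as a shift and turn from the pose commanded when the call began; what a row does not reach only later rows make up. A row lasts 1/8 s, in which the tool goes at most 62.5 mm and 10.7 degrees, less where a joint would pass 70% of its speed; a pose out of reach is approached as far as the arm can. A call with a gripper value outside its range is refused whole. "hand" is the opening, from 0 (shut) to 1 (fully open), set as the call begins (left out, the last holds). The fingers move at their own pace and stop on an object; "grip_force" is the grip in N (left out, the last holds). Time passes only in rows, so rows that repeat a pose let the fingers close. It gives the time, the measured TCP pose, the force and the opening at its end, in the units of the state.
- monitor.state(): the state, without advancing time (a new reading comes with each control period).
- cams.get_image(name): name is "scene" or "top" or "wrist"; returns the picture (420x560x3 uint8, blue, green, red); there is no depth.
- cams.get_calibration(name): a dict with "camera_matrix" (3x3 intrinsics, pixels), "R" (3x3) and "t" (3): a world point X has camera coordinates R X + t. Camera axes: x right, y down, z forward; pixel columns grow to the right and rows downward; lengths in m; the calibration is good to about 2 mm. A picture is of the moment at which its call begins: read the wrist's pose just before it. get_calibration takes no time and is no camera call; for the wrist camera it gives the pose at the moment of the call.
- robot.sign_off(): hands the job in, once; it reports no verdict.
Trained networks look in the newest picture that a camera, given by its name, has taken for a name from the list of things; names that differ only in an ending like _2 or _b are one class to them, and where a whole thing is asked for, a point or a joint stands for the part that bears it (a point fixed in the world has none). Each returns a list of dicts, best first, with "p" (0 to 1); they miss things now and then, are a little off and sometimes report something else, mostly with a low value. They report only what shows in the picture. A call takes as long as a camera call. They do not tell look-alikes from the thing itself.
- models.masks_of(camera, label): "mask" (420x560 bool, what is visible of it) and "box" ([left, top, right, bottom] in pixels, round what is visible of it).
- models.spot_point(camera, label): "xy" ([column, row] in pixels: a listed point, or the origin of a listed thing).
The state is a dict: "time": time; "joint_positions": joint angles; "dq": joint speeds; "joint_torque": joint torques, N m; "position": TCP position; "orientation": TCP orientation; "force": force on the tool from outside, world axes, zero at the start; "torque": the same for the moment, N m; "grip_width": finger opening in m.
Only numpy, scipy, OpenCV 4.12 (cv2) and the standard library are available. Lean on these libraries where they do the work, as an engineer would, in place of code of your own. Each camera call takes 0.05 s, during which the arm holds its last target.

## Working session

There is one attempt and no reset: what is moved stays moved. The work goes in short steps, Python scripts to look and compute and a tool call to move; the robot and the scene stay as the last step left them, time stands still between calls to the robot, and variables do not carry over. Pictures are saved under pics/ and viewed, and the job is handed in when it is done.

Besides the shell and the picture viewer there is one more tool, called after "Call:" by a JSON object that holds its "op" and its "data", one argument or row to a line. step_arm: Moves the arm, as the interface text tells. Its arguments: {"type":"object","properties":{"plan":{"type":"array","items":{"type":"array","items":{"type":"number"}}},"hand":{"type":"number"},"grip_force":{"type":"number"}},"required":["plan"]}

```bash
mkdir -p pics
python3 - <<'E'
from workcell import monitor, cams, robot, models
import cv2
print(monitor.state())
for n in ("scene","top","wrist"):
    im=cams.get_image(n); cv2.imwrite(f"pics/{n}0.png",im)
    c=cams.get_calibration(n); print(n,c)
print(robot.hold_point_z, [a for a in dir(robot) if a[0]!='_'])
E
```

```text
{'time': 0.0, 'joint_positions': array([1.13268916e+00, 3.78084958e-01, 7.96057078e-02, 1.27439483e+00,
       1.66300169e-07, 1.46052800e+00]), 'dq': array([ 0.00071973,  0.00085887, -0.00049445,  0.00014526, -0.00076533,
       -0.00051462]), 'joint_torque': array([ 9.28468544e-04, -4.63606560e+01,  2.69871533e+01,  2.09644058e-02,
        7.48966755e-07,  5.39347511e-06]), 'position': array([0.18499477, 0.54410411, 0.40374018]), 'orientation': array([ 1.63186241e-01,  9.86594735e-01, -1.00004888e-03, -2.81372024e-04]), 'force': array([ 0.00296933, -0.24409013, -0.24390621]), 'torque': array([-0.00952322, -0.04096805,  0.02412002]), 'grip_width': 0.08544208710803076}
scene {'camera_matrix': array([[429.83668243,   0.        , 281.9225237 ],
       [  0.        , 429.83668243, 198.17049328],
       [  0.        ,   0.        ,   1.        ]]), 'R': array([[ 0.59798596,  0.80140963,  0.01246622],
       [ 0.66181027, -0.48492828, -0.57170948],
       [-0.45212826,  0.35012451, -0.82036143]]), 't': array([-0.30444111, -0.27660514,  1.29963183])}
top {'camera_matrix': array([[448.32748151,   0.        , 274.76262821],
       [  0.        , 448.32748151, 207.70453038],
       [  0.        ,   0.        ,   1.        ]]), 'R': array([[ 0.16625853, -0.98608107,  0.00149422],
       [-0.96392782, -0.16284241, -0.21053625],
       [ 0.20784913,  0.03356313, -0.97758491]]), 't': array([-0.07836341,  0.52752145,  1.16049858])}
wrist {'camera_matrix': array([[304.50892704,   0.        , 279.19378859],
       [  0.        , 304.50892704, 208.45086438],
       [  0.        ,   0.        ,   1.        ]]), 'R': array([[ 0.32221767,  0.9466591 , -0.00350917],
       [ 0.90596123, -0.30728567,  0.29122115],
       [ 0.27460884, -0.09701577, -0.95664932]]), 't': array([-0.57386455, -0.03770887,  0.38072322])}
0.1547 ['MotionError', 'hold_point_z', 'sign_off']
```

View pics/scene0.png

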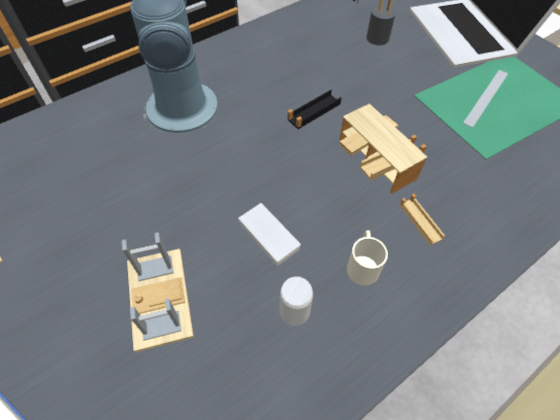

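View pics/top0.png

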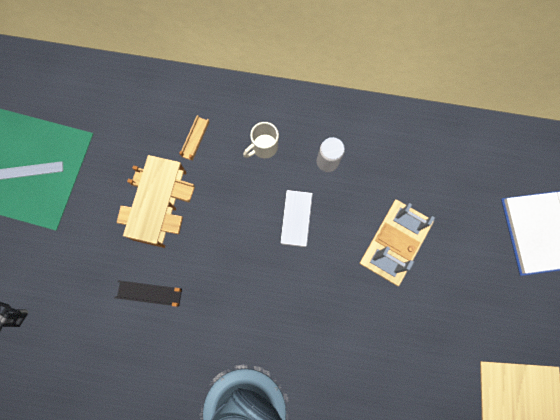

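View pics/wrist0.png

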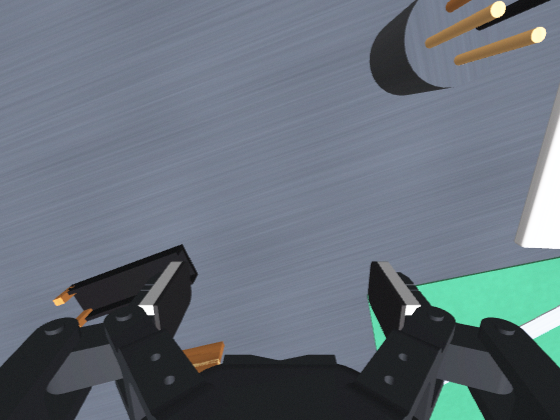

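Run:
```python
import cv2,numpy as np
a=cv2.imread("pics/top0.png")[100:320,90:240]; a=cv2.resize(a,None,fx=2.7,fy=2.7,interpolation=cv2.INTER_CUBIC)
b=cv2.imread("pics/scene0.png")[80:260,270:460]; b=cv2.resize(b,None,fx=2,fy=2,interpolation=cv2.INTER_CUBIC)
h=max(a.shape[0],b.shape[0]); 
o=np.zeros((h,a.shape[1]+b.shape[1],3),np.uint8); o[:a.shape[0],:a.shape[1]]=a;o[:b.shape[0],a.shape[1]:]=b
print(o.shape);cv2.imwrite("pics/crop1.png",o)
```

```text
(594, 785, 3)
```

View pics/crop1.png

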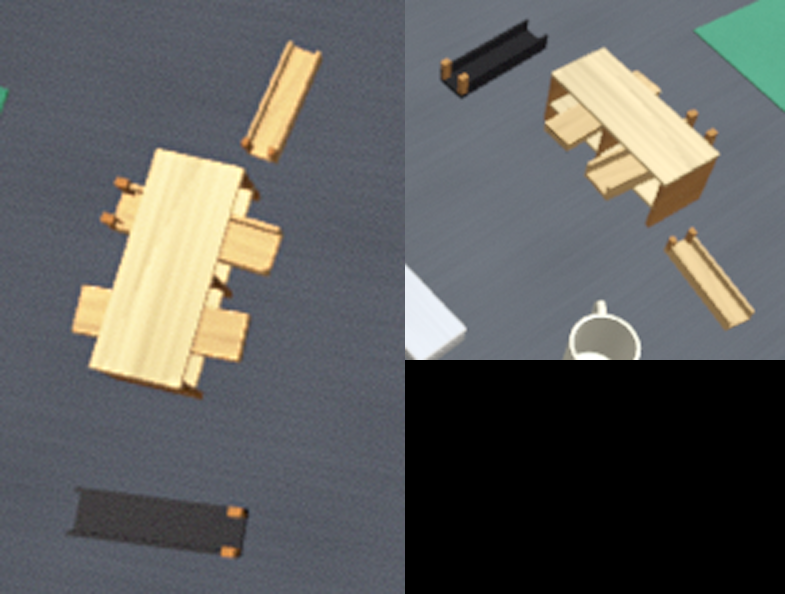

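Run:
```python
from workcell import monitor, cams, robot, models
import cv2
cams.get_image("top");
L=["deck","deck_upper","deck_lower","slab","rack","model","pier_tall","pier_tall_seat","pier_short","pier_short_seat","can","mug","tin"]
for n in ("top","scene"):
    cams.get_image(n)
    for l in L:
        r=models.spot_point(n,l); print(n,l,[(round(x["p"],2),[round(float(v),1) for v in x["xy"]]) for x in r[:4]])
print(monitor.state()["time"])
```

```text
top deck [(0.88, [149.7, 291.8]), (0.83, [165.5, 186.9]), (0.55, [153.3, 221.7])]
top deck_upper [(0.89, [173.7, 295.9]), (0.79, [138.3, 179.1]), (0.75, [186.1, 156.5]), (0.65, [394.4, 259.4])]
top deck_lower [(0.94, [201.7, 123.7]), (0.79, [126.5, 290.4]), (0.75, [188.9, 196.4]), (0.46, [296.9, 216.5])]
top slab [(0.69, [164.4, 185.1]), (0.67, [151.7, 219.8])]
top rack [(0.8, [159.4, 205.9]), (0.64, [296.1, 218.7])]
top model [(0.75, [394.5, 243.9])]
top pier_tall [(0.98, [387.5, 263.0])]
top pier_tall_seat [(0.82, [395.9, 260.7]), (0.36, [387.5, 263.4])]
top pier_short [(0.74, [162.7, 185.7]), (0.68, [408.1, 220.8])]
top pier_short_seat [(0.67, [165.9, 186.5]), (0.59, [417.2, 216.1])]
top can [(0.91, [329.8, 160.1]), (0.21, [408.7, 221.5])]
top mug [(0.64, [266.5, 146.2])]
top tin [(0.88, [295.9, 218.0])]
scene deck [(0.67, [313.7, 112.6]), (0.66, [423.1, 221.4])]
scene deck_upper [(0.97, [406.2, 200.0]), (0.86, [414.1, 151.8]), (0.71, [292.7, 120.4])]
scene deck_lower [(0.89, [330.2, 103.4]), (0.83, [432.8, 237.6]), (0.71, [368.3, 170.0]), (0.22, [142.8, 249.4])]
scene slab [(0.82, [362.7, 135.9])]
scene rack [(0.71, [376.5, 155.6])]
scene model [(0.65, [160.6, 295.3]), (0.56, [412.7, 150.9])]
scene pier_tall [(0.27, [272.1, 237.2])]
scene pier_tall_seat [(0.83, [144.2, 249.8])]
scene pier_short [(0.91, [161.7, 325.6])]
scene pier_short_seat [(0.95, [151.5, 313.2])]
scene can [(0.6, [293.4, 308.1])]
scene mug [(0.7, [367.0, 271.8]), (0.31, [153.9, 312.4])]
scene tin [(0.89, [271.4, 234.0]), (0.18, [392.6, 158.6])]
1.6
```

```bash
cat > h.py <<'E'
import numpy as np, cv2
from scipy.spatial.transform import Rotation as Rn
from scipy.optimize import least_squares
from workcell import monitor, cams, robot, models
def cal(n):
    c=cams.get_calibration(n); return np.array(c["camera_matrix"]),np.array(c["R"]),np.array(c["t"])
def ray(n,uv,z,c=None):
    K,R,t=c or cal(n); d=R.T@np.linalg.solve(K,[uv[0],uv[1],1]); o=-R.T@t
    return o+d*(z-o[2])/d[2]
def proj(c,X):
    K,R,t=c; p=(R@np.atleast_2d(X).T).T+t; q=(K@p.T).T; return q[:,:2]/q[:,2:]
def pose(x,y,a,P,z=0):
    c,s=np.cos(a),np.sin(a); P=np.atleast_2d(P); return np.c_[x+c*P[:,0]-s*P[:,1], y+s*P[:,0]+c*P[:,1], P[:,2]+z]
def fit(views,x0):
    # views: list of (cal, model pts Nx3, pixels Nx2)
    f=lambda q: np.concatenate([(proj(c,pose(*q[:3],P))-uv).ravel() for c,P,uv in views])
    r=least_squares(f,x0); return r.x, r.fun.reshape(-1,2)
def snap(name,cam,box=None,s=1):
    im=cams.get_image(cam); cv2.imwrite(f"pics/{name}_raw.png",im)
    if box: im=im[box[1]:box[3],box[0]:box[2]]
    cv2.imwrite(f"pics/{name}.png",cv2.resize(im,None,fx=s,fy=s,interpolation=cv2.INTER_CUBIC)); return im
E
python3 - <<'E'
from h import *
np.set_printoptions(precision=4,suppress=True)
K,R,t=cal("wrist"); o=-R.T@t; s=monitor.state(); T=Rn.from_quat(s["orientation"]).as_matrix()
print("cam in tool",T.T@(o-s["position"]), "cam axes in tool",(R@T))
print("TCP yaw y axis",T[:,1])
for n,z,p in [("can",0.0,(329.8,160.1)),("mug",0,(266.5,146.2)),("tin",0,(295.9,218)),("tallseat",.11,(395.9,260.7)),("shortseat",.082,(417.2,216.1)),("rack",0,(159.4,205.9)),("rackTop",.092,(153,200)),("deckup",.04,(138.3,179.1)),("decklow",.04,(188.9,196.4)),("black",0,(149.7,291.8)),("small",0,(194,140)),("model",0,(394.5,243.9))]:
    print(n,ray("top",p,z))
for n,z,p in [("can",0,(293.4,308.1)),("mug",0,(367,271.8)),("tin",0,(271.4,234)),("tallseat",.11,(144.2,249.8)),("shortseat",.082,(151.5,313.2)),("rack",0,(376.5,155.6)),("deckup",.04,(414.1,151.8)),("decklow",.04,(368.3,170))]:
    print(n,ray("scene",p,z))
a=cv2.imread("pics/top0.png")[185:295,350:445]; a=cv2.resize(a,None,fx=4,fy=4,interpolation=cv2.INTER_CUBIC)
b=cv2.imread("pics/scene0.png")[230:350,115:205]; b=cv2.resize(b,None,fx=4,fy=4,interpolation=cv2.INTER_CUBIC)
o=np.zeros((480,740,3),np.uint8); o[:440,:380]=a;o[:480,380:740]=b; cv2.imwrite("pics/crop2.png",o)
E
```

```text
cam in tool [0.0746 0.0005 0.0308] cam axes in tool [[-0.0003  1.      0.002 ]
 [-0.9566  0.0003 -0.2914]
 [-0.2914 -0.002   0.9566]]
TCP yaw y axis [0.322  0.9468 0.0001]
can [ 0.7115 -0.1219  0.    ]
mug [0.7228 0.0669 0.    ]
tin [ 0.5257 -0.0515  0.    ]
tallseat [ 0.4377 -0.3161  0.11  ]
shortseat [ 0.5681 -0.3657  0.082 ]
rack [0.4957 0.3368 0.    ]
rackTop [0.4926 0.3298 0.092 ]
deckup [0.5537 0.3998 0.04  ]
decklow [0.5286 0.2505 0.04  ]
black [0.2566 0.3101 0.    ]
small [0.7062 0.2801 0.    ]
model [ 0.4989 -0.3347  0.    ]
can [ 0.7008 -0.1116  0.    ]
mug [0.7333 0.0786 0.    ]
tin [ 0.5205 -0.0406  0.    ]
tallseat [ 0.4461 -0.3137  0.11  ]
shortseat [ 0.5651 -0.3646  0.082 ]
rack [0.4901 0.3432 0.    ]
deckup [0.5604 0.4042 0.04  ]
decklow [0.5334 0.2614 0.04  ]
```

View pics/crop2.png

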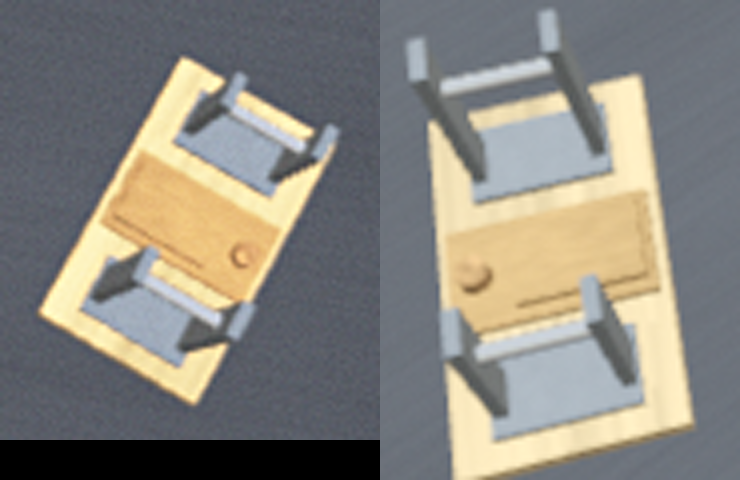

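Call:
{"op": "step_arm", "data": {
  "plan": [
    [34.5,-29.4,-4,-1.4],
    [34.5,-29.4,-4,-1.4],
    [34.5,-29.4,-4,-1.4],
    [34.5,-29.4,-4,-1.4],
    [34.5,-29.4,-4,-1.4],
    [34.5,-29.4,-4,-1.4],
    [34.5,-29.4,-4,-1.4],
    [34.5,-29.4,-4,-1.4],
    [34.5,-29.4,-4,-1.4],
    [34.5,-29.4,-4,-1.4]
  ],
  "hand": 1
}}

```text
time: 2.85
position: [0.5295, 0.251, 0.3648]
orientation: [0.76, 0.65, -0.0, -0.0]
force: [-1.0, 0.4, 0.0]
grip_width: 0.0855
```

Run:
```python
from h import *
print(monitor.state()["position"],monitor.state()["time"]); snap("w1","wrist"); np.savez("w1cal.npz",*cal("wrist"))
for l in ("deck","deck_lower","deck_upper"):
  r=models.spot_point("wrist",l); print(l,[(x["p"],x["xy"]) for x in r[:3]])
```

```text
[0.52947626 0.25099114 0.36480649] 2.85
deck [(0.97, [443.5, 133.6]), (0.86, [23.8, 172.3])]
deck_lower [(0.86, [289.6, 182.3]), (0.75, [492.2, 136.1])]
deck_upper [(0.98, [397.8, 134.9]), (0.79, [51.1, 230.2])]
```

View pics/w1.png

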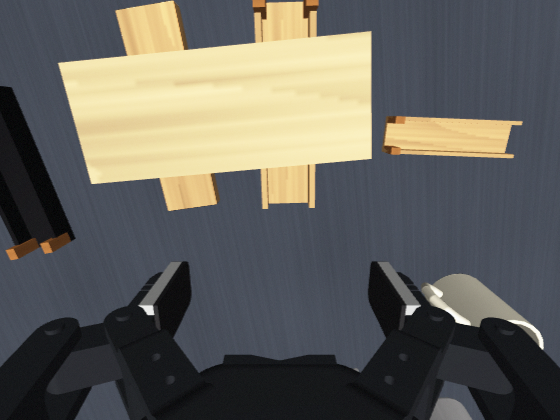

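Run:
```python
import cv2
im=cv2.imread("pics/w1_raw.png")
a=cv2.resize(im[150:220,240:340],None,fx=5,fy=5,interpolation=cv2.INTER_CUBIC)
b=cv2.resize(im[0:50,240:340],None,fx=5,fy=5,interpolation=cv2.INTER_CUBIC)
cv2.imwrite("pics/w1c.png",cv2.vconcat([b,a]))
```

```text
(no output)
```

View pics/w1c.png

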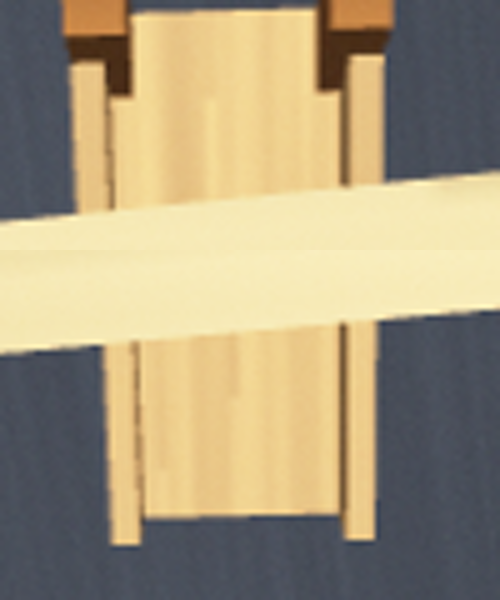

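Run:
```python
from h import *
np.set_printoptions(precision=4,suppress=True)
d=np.load("w1cal.npz"); c=(d["arr_0"],d["arr_1"],d["arr_2"])
P=np.array([(-85,24,26),(-85,-24,26),(73,24,26),(73,-24,26),(-85,19,8),(-85,-19,8)])/1000.+[0,0,.04]
uv=np.array([(262,209),(315.2,207.8),(254,12.4),(317,10.6),(268.6,203.8),(308.4,202.8)])
q,r=fit([(c,P,uv)],[.54,.33,1.4]); print("deck",q,np.degrees(q[2]));print(r)
# rack top corners from wrist: 
PR=np.array([(-113,-45,92),(113,-45,92),(113,45,92),(-113,45,92)])/1000.
# image: bottom-left(94,183) bottom-right(371,158) top-right(370,32) top-left(59,63)
uvr=np.array([(94,183.5),(371.5,158.5),(370.5,32),(59,63)])
q2,r2=fit([(c,PR,uvr)],[.49,.33,-.2]); print("rack",q2,np.degrees(q2[2]));print(r2)
# overhang of free end relative to rack -y face
e=pose(*q,[[-.085,0,0]])[0]; cc,ss=np.cos(q2[2]),np.sin(q2[2]); v=e[:2]-q2[:2]; print("free end in rack",cc*v[0]+ss*v[1],-ss*v[0]+cc*v[1])
e=pose(*q,[[.085,0,0]])[0]; v=e[:2]-q2[:2]; print("post end in rack",cc*v[0]+ss*v[1],-ss*v[0]+cc*v[1])
s=monitor.state();T=Rn.from_quat(s["orientation"]).as_matrix();print(s["position"],np.degrees(np.arctan2(T[1,1],T[0,1])))
for k in(.066,.070,.072):
  g=pose(*q,[[-k,0,0]])[0]; print(k,g[:2],"shift cm",(g[:2]-s["position"][:2])*100, "turn", q[2]-np.pi/2-np.arctan2(T[1,1],T[0,1]))
```

```text
deck [0.5475 0.3272 1.4413] 82.58260433429074
[[ 0.7505 -0.0865]
 [-0.3187 -0.1495]
 [ 0.308   0.3263]
 [-0.278   0.3163]
 [ 0.2114 -0.4233]
 [-0.7061 -0.3705]]
rack [ 0.4979  0.3333 -0.0638] -3.655963320206171
[[-1.6175  0.7085]
 [ 0.3884  0.3146]
 [ 1.1126 -0.6474]
 [-0.0535  0.2225]]
free end in rack 0.04424938432751003 -0.08783609776373368
post end in rack 0.05540176390073033 0.0817976973062783
[0.5293 0.2513 0.365 ] -8.864322958541596
0.066 [0.5389 0.2617] shift cm [0.9633 1.036 ] turn 0.025253645296892252
0.07 [0.5384 0.2577] shift cm [0.9117 0.6394] turn 0.025253645296892252
0.072 [0.5382 0.2558] shift cm [0.8858 0.441 ] turn 0.025253645296892252
```

Call:
{"op": "step_arm", "data": {
  "plan": [
    [0.95,0.84,-3,0.025],
    [0.95,0.84,-8,0.025],
    [0.95,0.84,-12.5,0.025],
    [0.95,0.84,-15.0,0.025],
    [0.95,0.84,-15.6,0.025],
    [0.95,0.84,-15.6,0.025],
    [0.95,0.84,-15.6,0.025]
  ],
  "hand": 1
}}

```text
time: 3.92
position: [0.5404, 0.2593, 0.2104]
orientation: [0.752, 0.659, 0.001, 0.001]
force: [0.6, -0.0, 0.4]
grip_width: 0.0857
```

Run:
```python
from h import *
print(monitor.state()["position"],monitor.state()["time"]); snap("w2","wrist")
```

```text
[0.54042869 0.2592899  0.2104467 ] 3.925
```

View pics/w2.png

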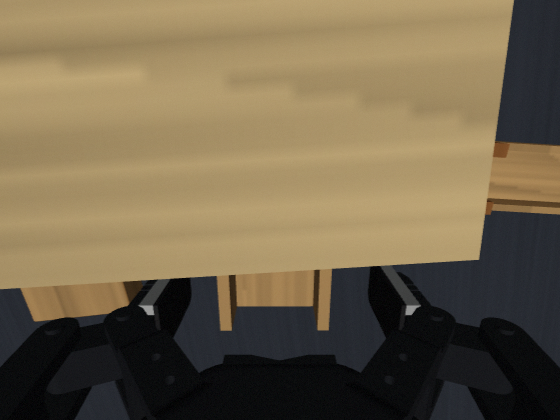

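Call:
{"op": "step_arm", "data": {
  "plan": [
    [-0.2,0,-0.1,0],
    [-0.2,0,-0.1,0],
    [-0.2,0,-0.1,0],
    [-0.2,0,-0.1,0],
    [-0.2,0,-0.1,0],
    [-0.2,0,-0.1,0]
  ],
  "hand": 0,
  "grip_force": 60
}}

```text
time: 4.72
position: [0.5376, 0.2588, 0.2083]
orientation: [0.752, 0.659, 0.0, 0.0]
force: [-1.5, -0.4, 5.5]
grip_width: 0.0473
```

Call:
{"op": "step_arm", "data": {
  "plan": [
    [0,0,0.1,0],
    [0,0,0.2,0],
    [0,0,0.3,0],
    [0,0,0.3,0]
  ]
}}

```text
time: 5.22
position: [0.5376, 0.2588, 0.2106]
orientation: [0.752, 0.659, -0.0, 0.0]
force: [0.8, -0.2, -1.1]
grip_width: 0.0472
```

Run:
```python
from h import *
print(monitor.state()["position"],monitor.state()["time"],monitor.state()["force"]); snap("s2","scene",(300,80,440,220),5)
```

```text
[0.53761399 0.25877531 0.21056342] 5.225 [ 0.76433645 -0.2213842  -1.05674441]
```

View pics/s2.png

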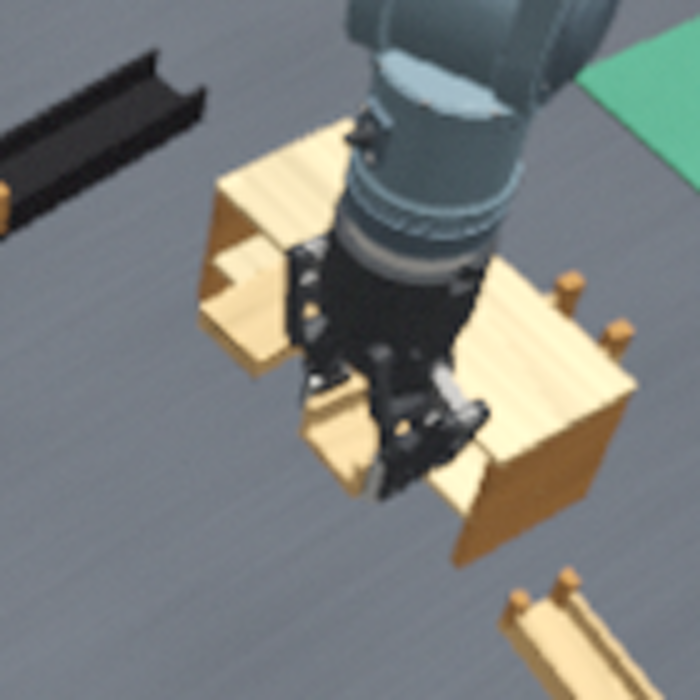

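Call:
{"op": "step_arm", "data": {
  "plan": [
    [-0.13,-1,0,0],
    [-0.32,-2.5,0,0],
    [-0.58,-4.5,0,0],
    [-0.84,-6.5,0,0],
    [-1.1,-8.5,0,0],
    [-1.35,-10.5,0,0],
    [-1.6,-12.5,0,0],
    [-1.87,-14.5,0,0],
    [-2.13,-16.5,0,0],
    [-2.3,-18,0,0],
    [-2.3,-18,0,0]
  ]
}}

```text
time: 6.65
position: [0.5145, 0.0778, 0.2107]
orientation: [0.753, 0.658, 0.0, -0.0]
force: [0.1, 0.4, -1.9]
grip_width: 0.0471
```

Run:
```python
from h import *
print(monitor.state()["position"],monitor.state()["time"],monitor.state()["force"]); snap("s3","scene",(200,60,480,280),2.5);snap("w3","wrist")
```

```text
[0.51453958 0.07776744 0.21074031] 6.65 [ 0.06943924  0.40809633 -1.87471078]
```

View pics/s3.png

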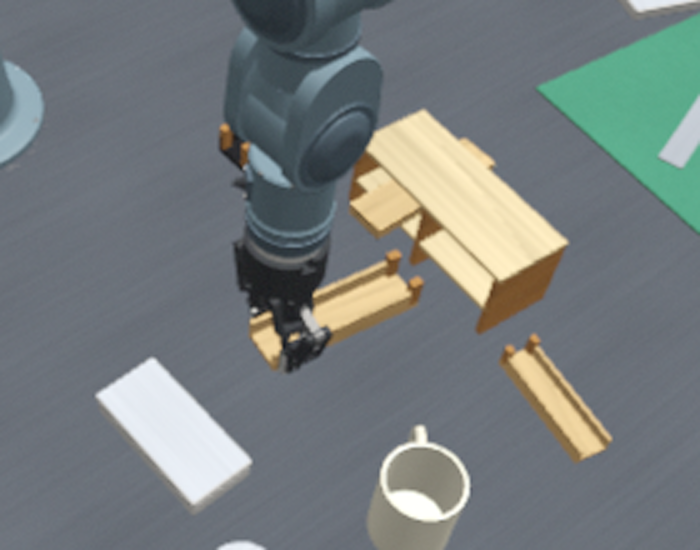

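View pics/w3.png

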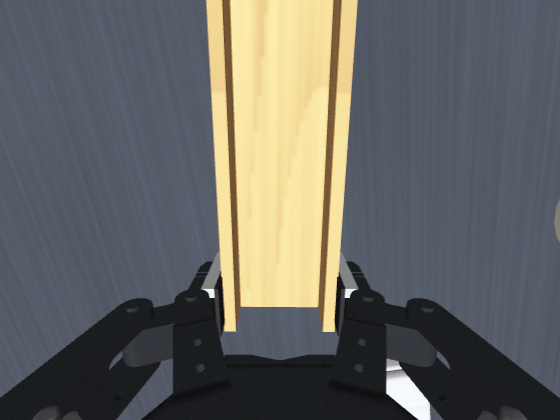

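Call:
{"op": "step_arm", "data": {
  "plan": [
    [0.13,1,0,0],
    [0.32,2.5,0,0],
    [0.58,4.5,0,0],
    [0.84,6.5,0,0],
    [1.1,8.5,0,0],
    [1.35,10.5,0,0],
    [1.6,12.5,0,0],
    [1.87,14.5,0,0],
    [2.13,16.5,0,0],
    [2.3,18,0,0],
    [2.3,18,0,0],
    [2.3,18,-0.1,0],
    [2.3,18,-0.2,0],
    [2.3,18,-0.25,0],
    [2.3,18,-0.25,0]
  ]
}}

```text
time: 8.62
position: [0.5377, 0.2584, 0.2084]
orientation: [0.752, 0.659, 0.0, 0.0]
force: [-0.6, -0.1, -0.2]
grip_width: 0.0474
```

Call:
{"op": "step_arm", "data": {
  "plan": [
    [0,0,-0.05,0],
    [0,0,-0.05,0]
  ]
}}

```text
time: 8.88
position: [0.5377, 0.2585, 0.2083]
orientation: [0.752, 0.659, 0.0, 0.0]
force: [-2.7, -3.5, 4.3]
grip_width: 0.0473
```

Call:
{"op": "step_arm", "data": {
  "plan": [
    [0,0,0,0],
    [0,0,0,0],
    [0,0,0.2,0],
    [0,0,0.7,0],
    [0,0,0.75,0],
    [0,0,0.75,0]
  ],
  "hand": 0.72
}}

```text
time: 9.62
position: [0.5377, 0.2589, 0.2154]
orientation: [0.752, 0.659, 0.0, 0.0]
force: [0.9, 0.3, -0.2]
grip_width: 0.0614
```

Call:
{"op": "step_arm", "data": {
  "plan": [
    [0,0,0,0],
    [0,0,0,0],
    [0,0,0,0],
    [0,0,0,0],
    [0,0,0,0]
  ],
  "hand": 0,
  "grip_force": 60
}}

```text
time: 10.25
position: [0.5376, 0.2588, 0.2155]
orientation: [0.752, 0.659, 0.0, 0.0]
force: [-1.8, -1.4, 5.4]
grip_width: 0.0465
```

Call:
{"op": "step_arm", "data": {
  "plan": [
    [0,0,0.1,0],
    [0,0,0.2,0],
    [0,0,0.3,0],
    [0,0,0.3,0]
  ]
}}

```text
time: 10.75
position: [0.5376, 0.2588, 0.2181]
orientation: [0.752, 0.659, -0.0, 0.0]
force: [0.1, -0.3, -0.3]
grip_width: 0.0463
```

Run:
```python
from h import *
print(monitor.state()["position"],monitor.state()["time"],monitor.state()["force"]); snap("s4","scene",(300,80,440,200),5);snap("w4","wrist")
```

```text
[0.53760073 0.25879284 0.21806416] 10.75 [ 0.07752421 -0.30954115 -0.31291233]
```

View pics/s4.png

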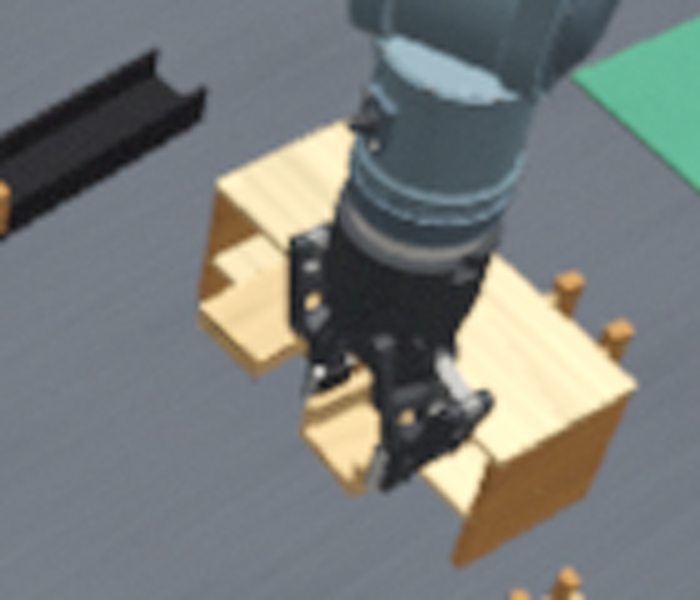

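View pics/w4.png

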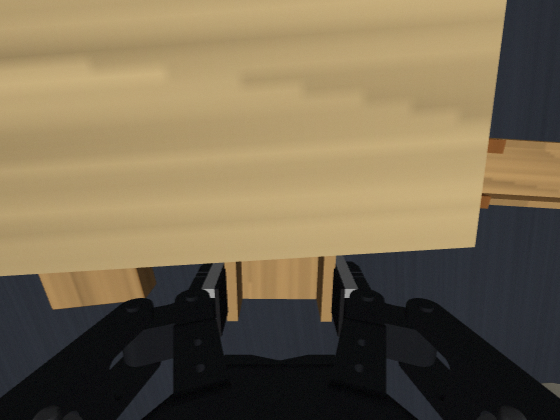

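Call:
{"op": "step_arm", "data": {
  "plan": [
    [-0.13,-1,0,0],
    [-0.32,-2.5,0,0],
    [-0.58,-4.5,0,0],
    [-0.84,-6.5,0,0],
    [-1.1,-8.5,0,0],
    [-1.35,-10.5,0,0],
    [-1.6,-12.5,0,0],
    [-1.87,-14.5,0,0],
    [-2.13,-16.5,0,0],
    [-2.3,-18,0,0],
    [-2.3,-18,0,0]
  ]
}}

```text
time: 12.22
position: [0.5145, 0.0778, 0.2182]
orientation: [0.753, 0.658, 0.0, -0.0]
force: [-0.3, 0.3, -0.8]
grip_width: 0.0468
```

Run:
```python
from h import *
print(monitor.state()["position"],monitor.state()["time"],monitor.state()["force"]); snap("s5","scene",(200,60,480,280),2.5);snap("w5","wrist")
```

```text
[0.51453865 0.07778418 0.21823586] 12.225 [-0.28465076  0.29855073 -0.75845031]
```

View pics/s5.png

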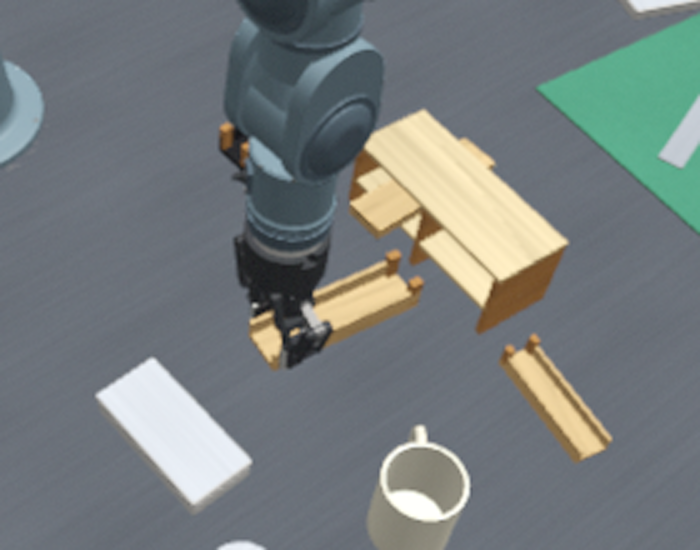

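View pics/w5.png

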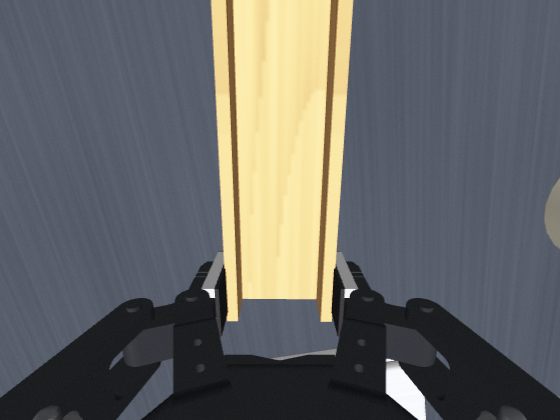

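Call:
{"op": "step_arm", "data": {
  "plan": [
    [0,0,-1.2,0],
    [0,0,-2.6,0],
    [0,0,-3.5,0],
    [0,0,-3.9,0],
    [0,0,-4.05,0],
    [0,0,-4.15,0],
    [0,0,-4.2,0],
    [0,0,-4.25,0],
    [0,0,-4.25,0]
  ]
}}

```text
time: 13.45
position: [0.5147, 0.0788, 0.1759]
orientation: [0.752, 0.659, 0.0, 0.0]
force: [-0.3, 0.3, -2.6]
grip_width: 0.0471
```

Run:
```python
from h import *
print(monitor.state()["position"],monitor.state()["time"],monitor.state()["force"],monitor.state()["torque"]); snap("s6","scene",(270,140,390,240),6)
```

```text
[0.51468444 0.07877093 0.17585477] 13.45 [-0.31296528  0.27152875 -2.57829899] [-0.04718898 -0.00504055  0.00546455]
```

View pics/s6.png

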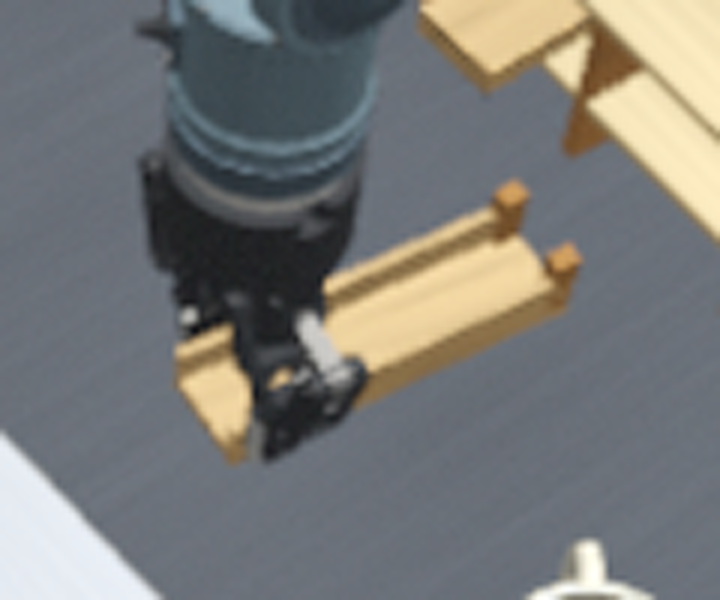

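Call:
{"op": "step_arm", "data": {
  "plan": [
    [0,0,-0.03,0],
    [0,0,-0.06,0],
    [0,0,-0.08,0],
    [0,0,-0.08,0],
    [0,0,-0.08,0]
  ]
}}

```text
time: 14.12
position: [0.5146, 0.0788, 0.1755]
orientation: [0.752, 0.659, 0.0, 0.0]
force: [-2.4, -0.7, 5.4]
grip_width: 0.0469
```

Call:
{"op": "step_arm", "data": {
  "plan": [
    [0,0,0,0],
    [0,0,0,0],
    [0,0,0,0],
    [0,0,0.5,0],
    [0,0,3,0],
    [0,0,7,0],
    [0,1,12,0],
    [0.2,-2,17,0],
    [0.2,-2,17,0],
    [0.2,-2,17,0]
  ],
  "hand": 1
}}

```text
time: 15.38
position: [0.5164, 0.0588, 0.3447]
orientation: [0.752, 0.659, 0.0, -0.0]
force: [-1.0, 0.3, -0.4]
grip_width: 0.0854
```

Run:
```python
from h import *
print(monitor.state()["position"],monitor.state()["time"],monitor.state()["force"]); im=snap("w7","wrist"); np.savez("w7cal.npz",*cal("wrist"))
```

```text
[0.51642162 0.05877809 0.344653  ] 15.375 [-0.9729071   0.2962541  -0.43694761]
```

View pics/w7.png

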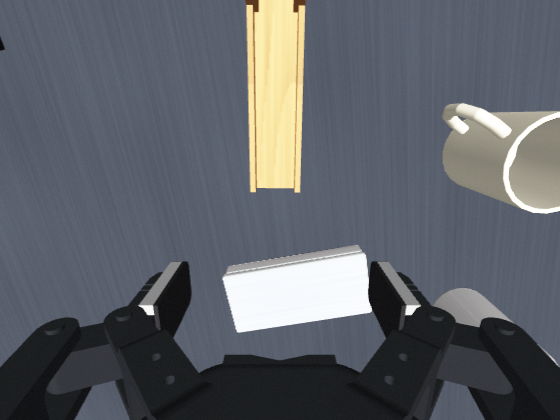

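Run:
```python
import cv2
im=cv2.imread("pics/w7_raw.png")
a=cv2.resize(im[170:200,230:320],None,fx=7,fy=7,interpolation=cv2.INTER_CUBIC)
b=cv2.resize(im[0:30,230:320],None,fx=7,fy=7,interpolation=cv2.INTER_CUBIC)
cv2.imwrite("pics/w7c.png",cv2.vconcat([b,a]))
```

```text
(no output)
```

View pics/w7c.png

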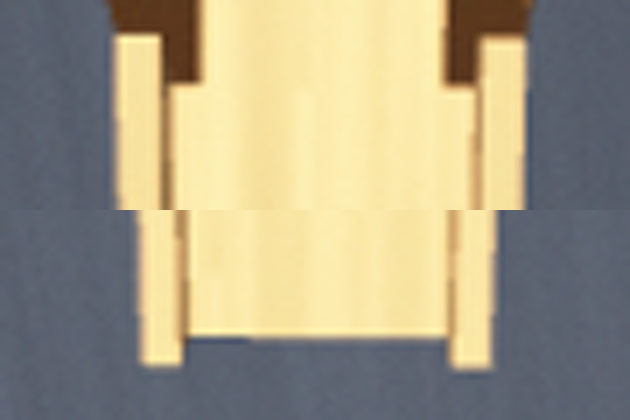

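Run:
```python
from h import *
np.set_printoptions(precision=4,suppress=True)
d=np.load("w7cal.npz"); c=(d["arr_0"],d["arr_1"],d["arr_2"])
P=np.array([(-85,24,26),(-85,-24,26),(73,24,26),(73,-24,26)])/1000.
uv=np.array([(250.1,192.3),(300.3,192.7),(246.3,5),(305,5.4)])-.43
q,r=fit([(c,P,uv)],[.52,.15,1.44]); print("deck",q,np.degrees(q[2]));print(r)
s=monitor.state();T=Rn.from_quat(s["orientation"]).as_matrix()
print("shift cm",(q[:2]-s["position"][:2])*100,"turn",q[2]-np.pi/2-np.arctan2(T[1,1],T[0,1]), "z", s["position"][2])
```

```text
deck [0.5229 0.147  1.4319] 82.0435730534084
[[ 0.3511  0.2531]
 [-0.3605  0.1945]
 [ 0.0139 -0.1707]
 [-0.0063 -0.1606]]
shift cm [0.6934 8.806 ] turn -0.0069058411816850795 z 0.3437895707103751
```

Call:
{"op": "step_arm", "data": {
  "plan": [
    [-1.6,-48,3.5,0],
    [-1.6,-48,3.5,0],
    [-1.6,-48,3.5,0],
    [-1.6,-48,3.5,0],
    [-1.6,-48,3.5,0],
    [-1.6,-48,3.5,0],
    [-1.6,-48,3.5,0],
    [-1.6,-48,3.5,0],
    [-1.6,-48,3.5,0],
    [-1.6,-48,3.5,0],
    [-1.6,-48,3.5,0]
  ]
}}

```text
time: 16.8
position: [0.5009, -0.4195, 0.3792]
orientation: [0.752, 0.66, 0.0, -0.001]
force: [-0.1, -0.2, 0.7]
grip_width: 0.0847
```

Run:
```python
from h import *
print(monitor.state()["position"],monitor.state()["time"],monitor.state()["force"]); im=snap("w8","wrist"); np.savez("w8cal.npz",*cal("wrist"))
```

```text
[ 0.50094878 -0.41950626  0.37923811] 16.8 [-0.05762653 -0.17096059  0.72154334]
```

View pics/w8.png

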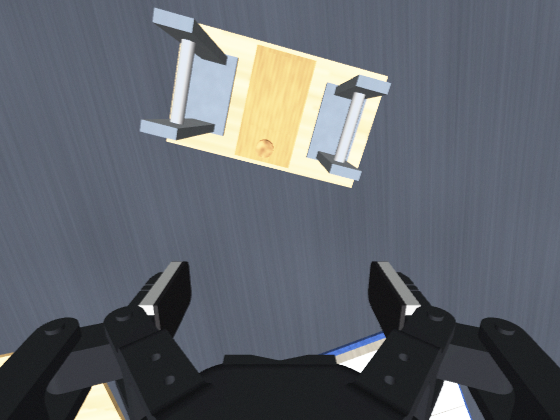

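Both piers fully visible: tall at left (bar 187,40→177,123), short at right (bar 358,95→341,160). Zooming for corners.

Run:
```python
import cv2,numpy as np
im=cv2.imread("pics/w8_raw.png")
a=cv2.resize(im[0:145,135:200],None,fx=4,fy=4,interpolation=cv2.INTER_CUBIC)
b=cv2.resize(im[70:190,300:395],None,fx=4,fy=4,interpolation=cv2.INTER_CUBIC)
o=np.zeros((580,640,3),np.uint8); o[:580,:260]=a; o[:480,260:640]=b
cv2.imwrite("pics/w8c.png",o)
```

```text
(no output)
```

View pics/w8c.png

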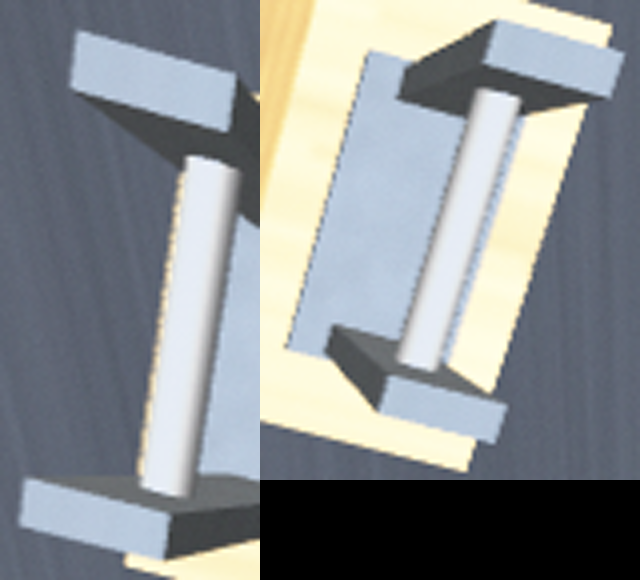

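Run:
```python
from h import *
np.set_printoptions(precision=4,suppress=True)
d=np.load("w8cal.npz"); c=(d["arr_0"],d["arr_1"],d["arr_2"])
L=np.array([(12,-37),(-12,-37),(-12,-29),(12,-29),(12,29),(-12,29),(-12,37),(12,37)])/1000.
t=np.array([(77,30),(238,72),(230,132),(70,90),(27,477),(173,514),(165,560),(19,525)],float)
s=np.array([(498,20),(625,53),(612,97),(485,63),(387,372),(508,405),(496,444),(378,411)],float)
tu=(t+.5)/4-.5+[135,0]; su=(s-[260,0]+.5)/4-.5+[300,70]
PT=np.c_[L,np.full(8,.14)]; PS=np.c_[L,np.full(8,.112)]
qt,rt=fit([(c,PT,tu)],[.44,-.31,2.76]); qs,rs=fit([(c,PS,su)],[.56,-.36,2.76])
print("tall",qt,np.abs(rt).max(0)); print("short",qs,np.abs(rs).max(0))
v=qt[:2]-qs[:2]; print("dist",np.hypot(*v),"ang",np.arctan2(v[1],v[0]))
q,r=fit([(c,PT+[.068,0,0],tu),(c,PS-[.068,0,0],su)],[.5,-.34,2.76]); print("joint",q,np.abs(r).max(0))
for P,z in ((.068,.11),(-.068,.082)):
  X=pose(*q,[[P,0,z]]); print("seat",X, "top px",proj(cal("top"),X),"scene px",proj(cal("scene"),X))
```

```text
tall [ 0.4417 -0.3131  2.7657] [0.6024 0.4751]
short [ 0.5683 -0.3634  2.7611] [0.7369 0.789 ]
dist 0.1361464673209303 ang 2.7633471230391
joint [ 0.505  -0.3382  2.7634] [0.7013 0.8337]
seat [[ 0.4418 -0.3131  0.11  ]] top px [[394.9235 258.886 ]] scene px [[143.5099 248.1889]]
seat [[ 0.5682 -0.3633  0.082 ]] top px [[416.3    215.9176]] scene px [[152.795  314.0772]]
```

Call:
{"op": "step_arm", "data": {
  "plan": [
    [2.3,56.8,-3,-0.007],
    [2.3,56.8,-3,-0.007],
    [2.3,56.8,-3,-0.007],
    [2.3,56.8,-3,-0.007],
    [2.3,56.8,-3,-0.007],
    [2.3,56.8,-3,-0.007],
    [2.3,56.8,-3,-0.007],
    [2.3,56.8,-3,-0.007],
    [2.3,56.8,-3,-0.007],
    [2.3,56.8,-5,-0.007],
    [2.3,56.8,-10,-0.007],
    [2.3,56.8,-14,-0.007],
    [2.3,56.8,-17,-0.007],
    [2.3,56.8,-19,-0.007],
    [2.3,56.8,-20,-0.007],
    [2.3,56.8,-20.2,-0.007],
    [2.3,56.8,-20.2,-0.007],
    [2.3,56.8,-20.2,-0.007]
  ]
}}

```text
time: 19.1
position: [0.5242, 0.1469, 0.1789]
orientation: [0.754, 0.656, 0.001, 0.001]
force: [0.8, 0.2, -0.2]
grip_width: 0.0855
```

Run:
```python
from h import *
print(monitor.state()["position"],monitor.state()["time"],monitor.state()["force"]); im=snap("w9","wrist")
```

```text
[0.52415162 0.14694099 0.17886436] 19.1 [ 0.75136127  0.17130568 -0.24187668]
```

View pics/w9.png

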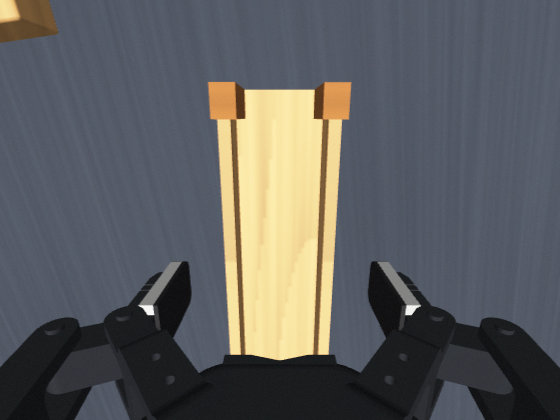

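Call:
{"op": "step_arm", "data": {
  "plan": [
    [-0.1,0,-0.15,0],
    [-0.1,0,-0.15,0],
    [-0.1,0,-0.15,0],
    [-0.1,0,-0.15,0],
    [-0.1,0,-0.15,0],
    [-0.1,0,-0.15,0]
  ],
  "hand": 0,
  "grip_force": 35
}}

```text
time: 19.9
position: [0.5228, 0.1468, 0.1767]
orientation: [0.755, 0.656, 0.0, 0.0]
force: [-0.1, -0.3, 4.9]
grip_width: 0.0471
```

Call:
{"op": "step_arm", "data": {
  "plan": [
    [0,0,0.3,0],
    [0,0,1,0],
    [0,0,3,0],
    [0,0,7,0],
    [0,0,12,0],
    [0,0,14,0],
    [0,0,14,0]
  ]
}}

```text
time: 20.78
position: [0.5234, 0.147, 0.3184]
orientation: [0.755, 0.656, 0.002, 0.001]
force: [0.0, -0.2, -1.0]
grip_width: 0.0477
```

Run:
```python
from h import *
s=monitor.state(); T=Rn.from_quat(s["orientation"]).as_matrix()
print(s["position"],s["time"],s["force"],np.arctan2(T[1,1],T[0,1])); im=snap("w10","wrist"); snap("s10","scene",(200,60,480,280),2.5)
```

```text
[0.52338313 0.14695059 0.31835242] 20.775 [ 0.04439142 -0.19549886 -1.04703739] -0.13899559877087211
```

View pics/w10.png

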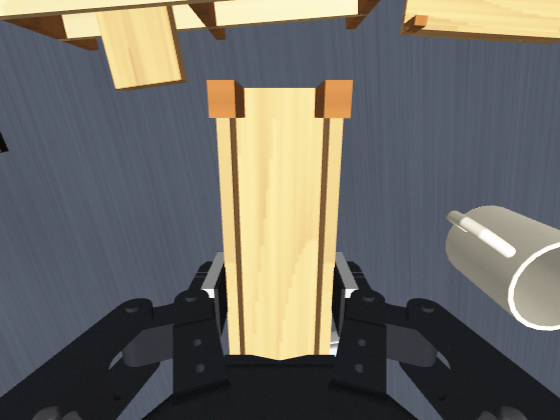

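View pics/s10.png

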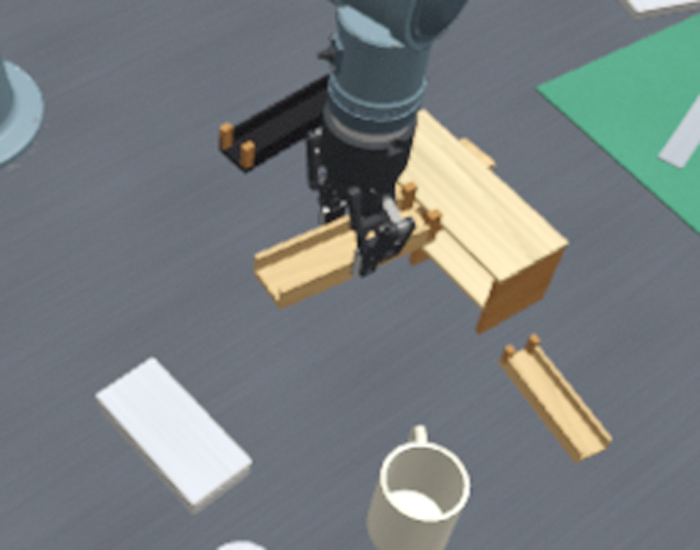

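Call:
{"op": "step_arm", "data": {
  "plan": [
    [-1.45,-4,3.3,0],
    [-1.45,-9,3.3,0.15],
    [-1.45,-15,3.3,0.33],
    [-1.45,-21,3.3,0.51],
    [-1.45,-27,3.3,0.69],
    [-1.45,-33,3.3,0.87],
    [-1.45,-39,3.3,1.05],
    [-1.45,-44,3.3,1.2],
    [-1.45,-47.5,3.3,1.3],
    [-1.45,-48.63,3.3,1.3316],
    [-1.45,-48.63,3.3,1.3316],
    [-1.45,-48.63,3.3,1.3316],
    [-1.45,-48.63,3.3,1.3316]
  ]
}}

```text
time: 22.5
position: [0.5082, -0.3384, 0.3491]
orientation: [0.187, 0.982, 0.0, -0.0]
force: [0.3, 0.3, -1.3]
grip_width: 0.0473
```

Run:
```python
from h import *
s=monitor.state(); T=Rn.from_quat(s["orientation"]).as_matrix()
print(s["position"],s["time"],s["force"],np.arctan2(T[1,1],T[0,1])+np.pi/2); im=snap("w11","wrist"); snap("s11","scene",(80,180,280,340),3.5); snap("t11","top",(340,170,460,300),4)
```

```text
[ 0.50817303 -0.33843066  0.349075  ] 22.5 [ 0.33120441  0.30091527 -1.29556807] 2.76440131620731
```

View pics/w11.png

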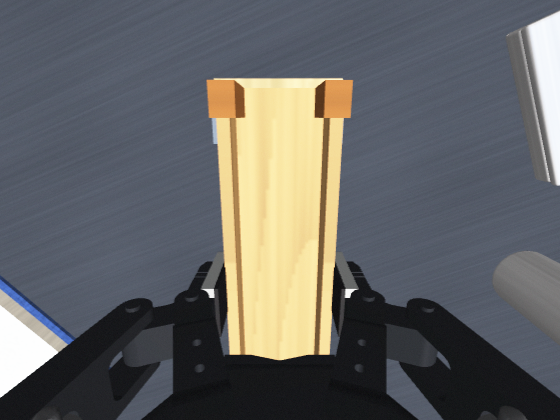

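View pics/s11.png

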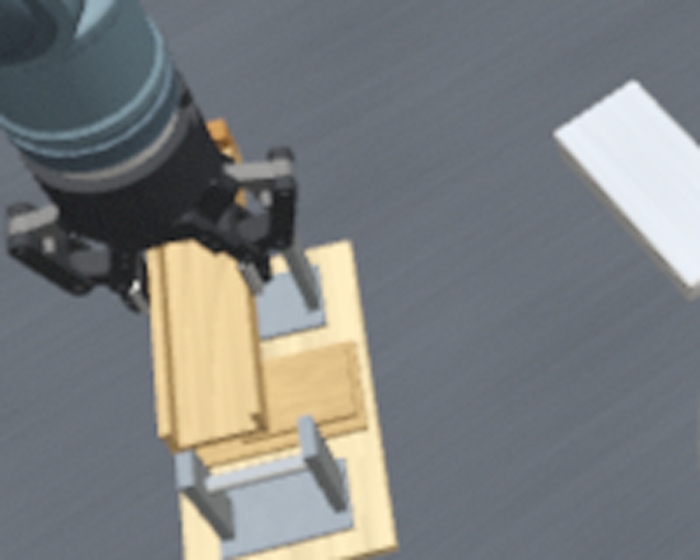

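Call:
{"op": "step_arm", "data": {
  "plan": [
    [0,-0.1,-0.5,0],
    [0,-0.1,-1.5,0],
    [0,-0.1,-2.5,0],
    [0,-0.1,-3.5,0],
    [0,-0.1,-4.5,0],
    [0,-0.1,-5.3,0],
    [0,-0.1,-5.8,0],
    [0,-0.1,-5.8,0],
    [0,-0.1,-5.8,0]
  ],
  "grip_force": 25
}}

```text
time: 23.78
position: [0.5083, -0.3406, 0.2918]
orientation: [0.188, 0.982, -0.0, 0.0]
force: [-0.6, -0.7, -0.6]
grip_width: 0.0473
```

Run:
```python
from h import *
s=monitor.state(); T=Rn.from_quat(s["orientation"]).as_matrix()
print(s["position"],s["time"],s["force"],np.arctan2(T[1,1],T[0,1])+np.pi/2); im=snap("w12","wrist"); snap("s12","scene",(100,200,220,320),5)
```

```text
[ 0.50826189 -0.34061409  0.29180298] 23.775 [-0.57686554 -0.70797203 -0.64798918] 2.7633789759394487
```

View pics/w12.png

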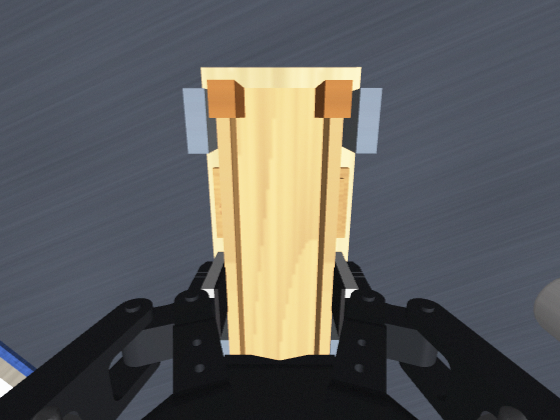

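View pics/s12.png

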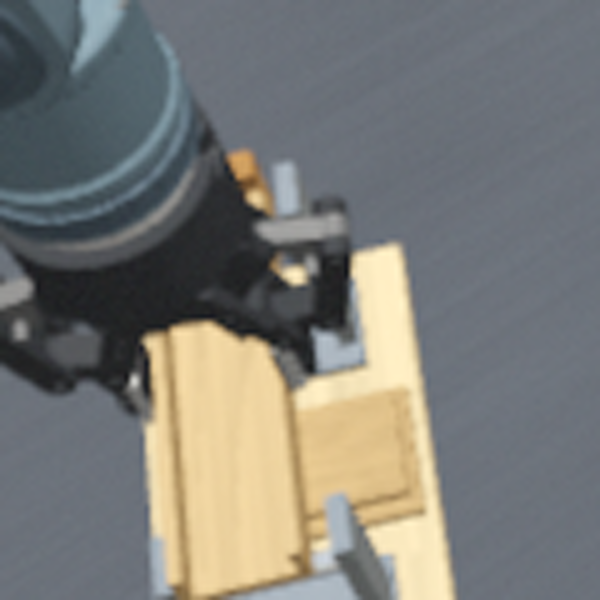

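Call:
{"op": "step_arm", "data": {
  "plan": [
    [0.03,0.1,-0.15,0],
    [0.03,0.1,-0.3,0],
    [0.03,0.1,-0.45,0],
    [0.03,0.1,-0.55,0],
    [0.03,0.1,-0.65,0],
    [0.03,0.1,-0.75,0],
    [0.03,0.1,-0.85,0],
    [0.03,0.1,-0.95,0],
    [0.03,0.1,-0.95,0]
  ],
  "grip_force": 20
}}

```text
time: 25.0
position: [0.5091, -0.3398, 0.2827]
orientation: [0.188, 0.982, -0.0, 0.001]
force: [1.6, 0.9, 4.1]
grip_width: 0.0476
```

Run:
```python
from h import *
s=monitor.state()
print(s["position"],s["time"],s["force"],s["torque"]); im=snap("w13","wrist"); snap("s13","scene",(100,200,220,320),5)
```

```text
[ 0.50908016 -0.33975528  0.28268605] 25.0 [1.64664355 0.91078489 4.14235343] [ 0.24124126  0.00859124 -0.04117576]
```

View pics/w13.png

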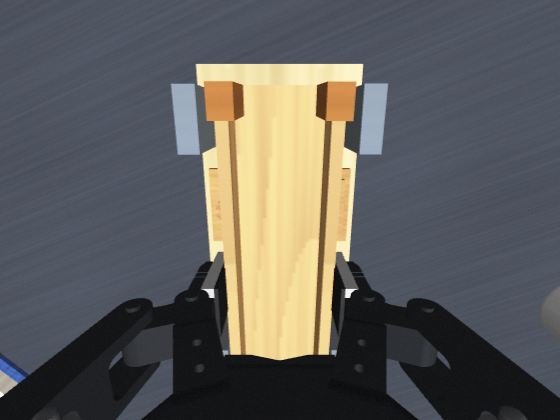

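View pics/s13.png

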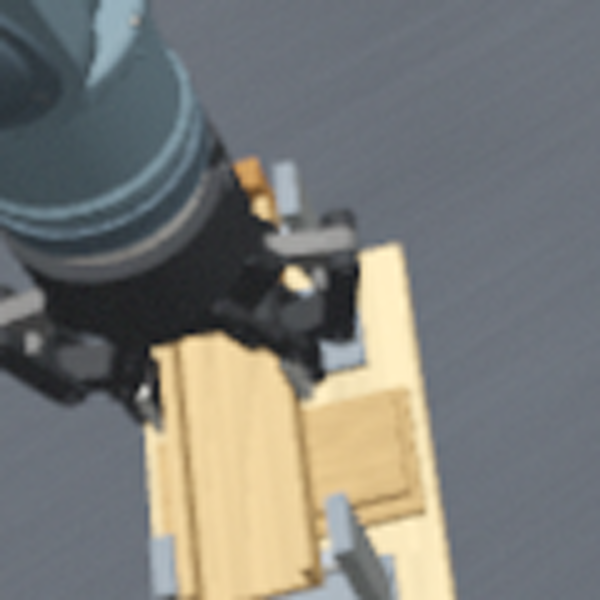

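Call:
{"op": "step_arm", "data": {
  "plan": [
    [0,0,-0.12,0],
    [0,0,-0.24,0],
    [0,0,-0.36,0],
    [0,0,-0.48,0],
    [0,0,-0.6,0],
    [0,0,-0.7,0],
    [0,0,-0.8,0],
    [0,0,-0.87,0],
    [0,0,-0.87,0]
  ]
}}

```text
time: 26.22
position: [0.51, -0.3402, 0.2745]
orientation: [0.188, 0.982, -0.001, 0.003]
force: [5.1, -0.2, 5.4]
grip_width: 0.0473
```

Call:
{"op": "step_arm", "data": {
  "plan": [
    [0,0,-0.06,0],
    [0,0,-0.1,0],
    [0,0,-0.1,0]
  ]
}}

```text
time: 26.6
position: [0.51, -0.3402, 0.2736]
orientation: [0.188, 0.982, -0.001, 0.003]
force: [3.9, 0.5, 4.0]
grip_width: 0.0473
```

Run:
```python
from h import *
s=monitor.state()
print(s["position"],s["time"],s["force"],s["torque"]); im=snap("w14","wrist"); snap("s14","scene",(100,220,220,340),5)
```

```text
[ 0.50999471 -0.34024352  0.27360311] 26.6 [3.88792323 0.49873787 4.00058004] [ 0.09493183 -0.53007796 -0.11827375]
```

View pics/w14.png

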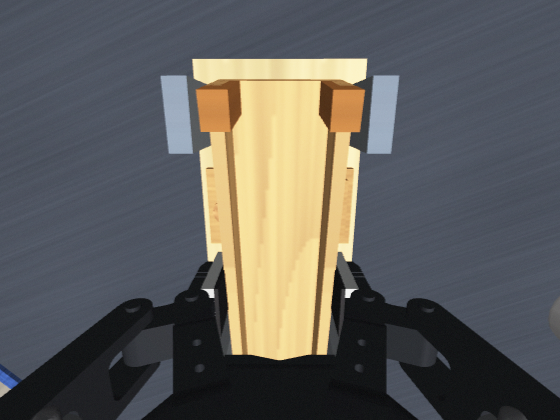

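View pics/s14.png

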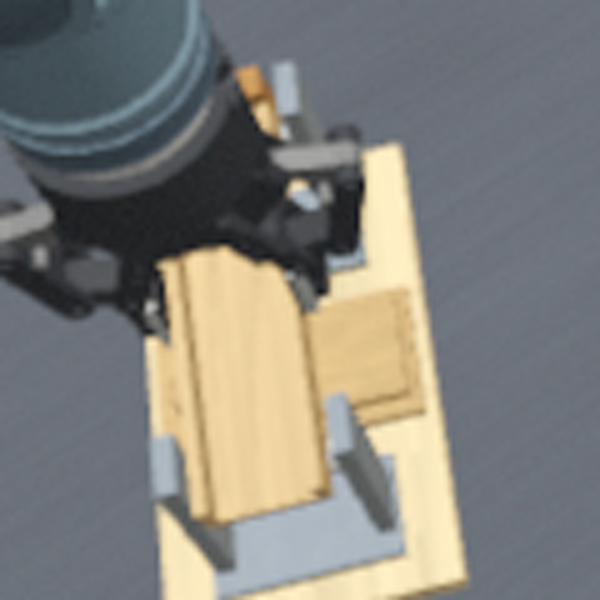

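Call:
{"op": "step_arm", "data": {
  "plan": [
    [-0.1,0.04,-0.06,0],
    [-0.1,0.04,-0.12,0],
    [-0.1,0.04,-0.15,0],
    [-0.1,0.04,-0.15,0]
  ]
}}

```text
time: 27.2
position: [0.5095, -0.3402, 0.2724]
orientation: [0.188, 0.982, -0.001, 0.004]
force: [7.0, -1.1, 5.4]
grip_width: 0.0476
```

Run:
```python
from h import *
s=monitor.state()
print(s["position"],s["time"],s["force"],s["torque"]); im=snap("w15","wrist"); np.savez("w15cal.npz",*cal("wrist"))
snap("w15c","wrist",(150,50,410,260),3); snap("s15","scene",(100,220,220,340),5)
```

```text
[ 0.50949615 -0.34019873  0.27244467] 27.2 [ 6.98318487 -1.13304344  5.4296801 ] [-0.06329464 -0.78969338 -0.10140552]
```

View pics/w15c.png

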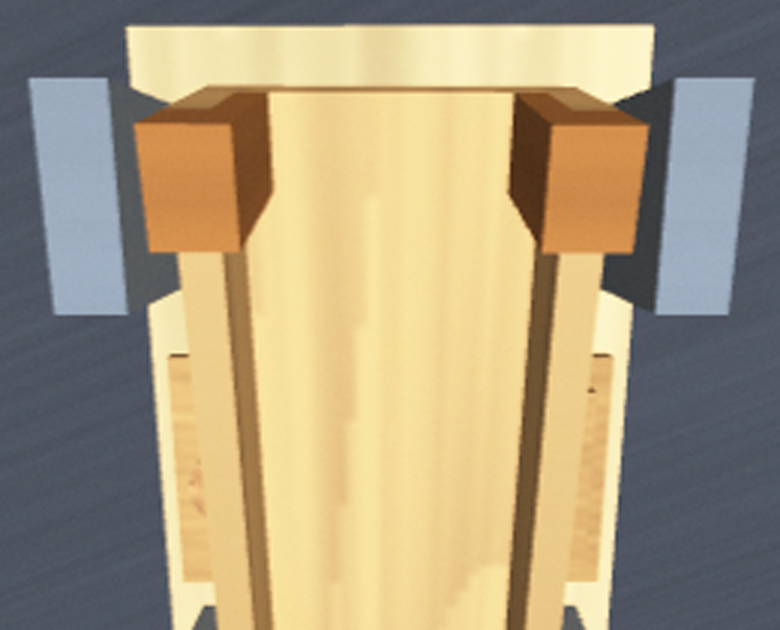

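View pics/s15.png

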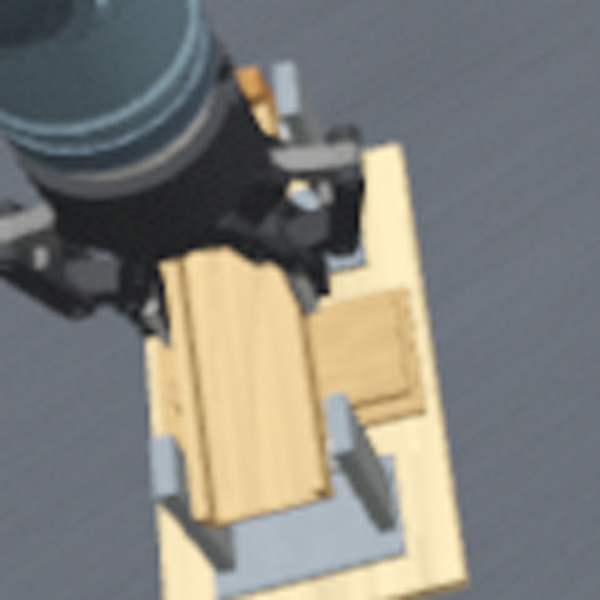

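```bash
cat > fitdeck.py <<'E'
from h import *
Q=np.array([.505,-.3382,2.7634])
def deckfit(views,x0=(0,0,.096,.2),yaw=True):
    # params s,w,z,pitch,dyaw in model frame: returns underside origin
    def W(p,P):
        R=Rn.from_euler("zy",[p[4] if yaw else 0,-p[3]]).as_matrix()
        X=P@R.T+[p[0],p[1],p[2]]; return pose(*Q,X)
    f=lambda p: np.concatenate([(proj(c,W(p,P))-uv).ravel() for c,P,uv in views])
    r=least_squares(f,list(x0)+[0]); return r.x,r.fun.reshape(-1,2),W
E
python3 - <<'E'
from fitdeck import *
np.set_printoptions(precision=4,suppress=True)
d=np.load("w15cal.npz"); c=(d["arr_0"],d["arr_1"],d["arr_2"])
def px(a): return (np.array(a,float)+.5)/3-.5+[150,50]
P=np.array([(85,24,38),(73,24,38),(85,-24,38),(73,-24,38)])/1000.
uv=px([(134,125),(149,252),(649,125),(634,252)])
PC=np.array([(80,37,140),(80,29,140),(56,29,140),(56,37,140),(80,-29,140),(80,-37,140),(56,-37,140),(56,-29,140)])/1000.
uc=px([(30,78),(106,78),(127,315),(53,315),(675,78),(754,78),(729,315),(656,315)])
q,r=fit([(c,PC,uc)],Q); print("model refit",q,np.abs(r).max(0), "vs",Q)
p,r,W=deckfit([(c,P,uv)]); print("s,w,z,pitch,dyaw",p,"deg",np.degrees(p[3]));print(r)
E
```

```text
model refit [ 0.5047 -0.3378  2.7635] [0.4819 0.0513] vs [ 0.505  -0.3382  2.7634]
s,w,z,pitch,dyaw [-0.0008 -0.0003  0.0966  0.1923  0.0001] deg 11.01879622555963
[[-0.1057 -0.2143]
 [ 0.254   0.2392]
 [ 0.1498 -0.2512]
 [-0.3009  0.2575]]
```

Call:
{"op": "step_arm", "data": {
  "plan": [
    [-0.03,0.01,-0.05,0],
    [-0.03,0.01,-0.1,0],
    [-0.03,0.01,-0.13,0],
    [-0.03,0.01,-0.13,0]
  ]
}}

```text
time: 27.85
position: [0.5093, -0.3401, 0.2714]
orientation: [0.188, 0.982, -0.001, 0.004]
force: [7.0, -0.7, 6.5]
grip_width: 0.0473
```

Run:
```python
from h import *
s=monitor.state()
print(s["position"],s["time"],s["force"],s["torque"]); np.savez("w16cal.npz",*cal("wrist"))
snap("w16c","wrist",(150,50,410,260),3);
```

```text
[ 0.50930688 -0.34014656  0.27144967] 27.85 [ 6.98163561 -0.69615542  6.54072386] [ 0.00813197 -0.80564461 -0.05947533]
```

View pics/w16c.png

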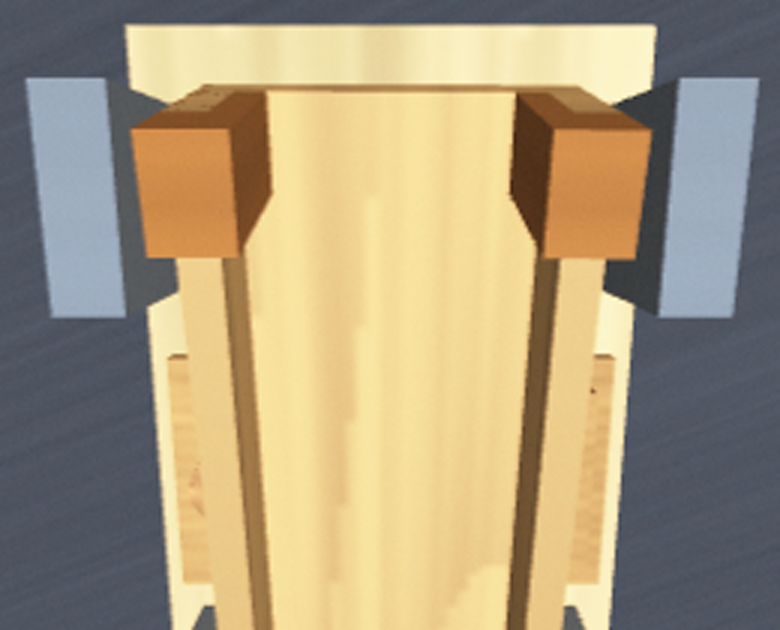

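Run:
```python
from fitdeck import *
np.set_printoptions(precision=4,suppress=True)
d=np.load("w16cal.npz"); c=(d["arr_0"],d["arr_1"],d["arr_2"])
def px(a): return (np.array(a,float)+.5)/3-.5+[150,50]
P=np.array([(85,24,38),(73,24,38),(85,-24,38),(73,-24,38)])/1000.
p,r,W=deckfit([(c,P,px([(131,129),(146,257),(652,129),(637,258)]))]); print("s,w,z,pitch,dyaw",p,"deg",np.degrees(p[3]),"upper,lower z",p[2]+.069*np.sin(p[3]),p[2]-.069*np.sin(p[3]));print(np.abs(r).max())
```

```text
s,w,z,pitch,dyaw [-0.0018 -0.0001  0.0978  0.1782 -0.0008] deg 10.211570949078464 upper,lower z 0.1100275958690917 0.08556247340028017
0.3467742196062886
```

Run:
```python
from fitdeck import *
np.set_printoptions(precision=2,suppress=True)
im=snap("s17","scene",(125,290,195,350),10)
c=cal("scene"); o=cv2.imread("pics/s17.png")
PS=np.array([(-.068+a,b,.112) for a,b in((12e-3,.029),(-12e-3,.029),(-12e-3,-.029),(12e-3,-.029),(-12e-3,.037),(-12e-3,-.037))])
def dr(X,col):
    for u,v in proj(c,X): cv2.circle(o,(int((u-125+.5)*10-.5),int((v-290+.5)*10-.5)),3,col,-1)
dr(pose(*Q,PS),(0,0,255))
for gap,col in ((0,(0,255,0)),(.003,(255,0,0))):
    lo=.0822+gap; th=np.arcsin((.1096-lo)/.138); z=.1096-.069*np.sin(th)
    R=Rn.from_euler("y",-th).as_matrix()
    X=np.array([(-85,24,0),(-85,-24,0),(-85,24,26),(-85,-24,26),(-85,19,8),(-85,-19,8)])/1000.@R.T+[-.001,0,z]
    dr(pose(*Q,X),col)
cv2.imwrite("pics/s17o.png",o); print(monitor.state()["time"])
```

```text
27.95
```

View pics/s17o.png

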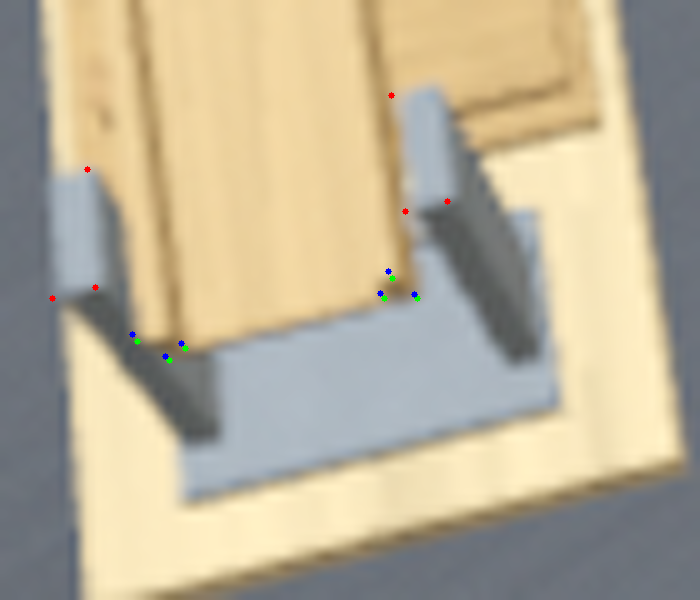

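Call:
{"op": "step_arm", "data": {
  "plan": [
    [0,0,-0.05,0],
    [0,0,-0.1,0],
    [0,0,-0.1,0]
  ]
}}

```text
time: 28.32
position: [0.5092, -0.3401, 0.2714]
orientation: [0.188, 0.982, -0.001, 0.004]
force: [5.3, 0.6, 11.3]
grip_width: 0.0474
```

Call:
{"op": "step_arm", "data": {
  "plan": [
    [0,0,-0.05,0],
    [0,0,-0.1,0],
    [0,0,-0.1,0]
  ]
}}

```text
time: 28.7
position: [0.5092, -0.34, 0.2713]
orientation: [0.188, 0.982, -0.001, 0.004]
force: [2.3, 1.6, 16.7]
grip_width: 0.0472
```

Run:
```python
from h import *
s=monitor.state()
print(s["position"],s["time"],s["force"],s["torque"]); np.savez("w18cal.npz",*cal("wrist"))
snap("w18c","wrist",(150,50,410,260),3);
```

```text
[ 0.50918731 -0.3400432   0.27134479] 28.7 [ 2.34306712  1.57688543 16.73711814] [ 0.54272807 -0.05799579 -0.08473774]
```

View pics/w18c.png

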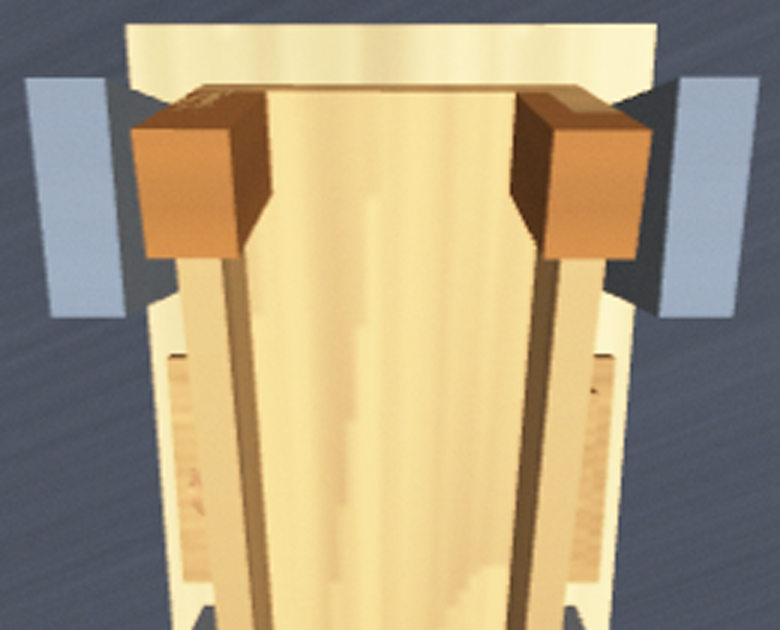

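Run:
```python
from fitdeck import *
d=np.load("w18cal.npz"); c=(d["arr_0"],d["arr_1"],d["arr_2"])
def px(a): return (np.array(a,float)+.5)/3-.5+[150,50]
P=np.array([(85,24,38),(73,24,38),(85,-24,38),(73,-24,38)])/1000.
uv=px([(131,129),(146,257),(652,129),(637,258)]); th=np.arcsin(28/138.85)
R=Rn.from_euler("y",-th).as_matrix()
f=lambda p:(proj(c,pose(*Q,P@R.T+[p[0],p[1],.0959]))-uv).ravel()
r=least_squares(f,[0,0]); print(r.x*1000,r.fun.reshape(-1,2))
PC=np.array([(80,37,140),(80,29,140),(56,29,140),(56,37,140),(80,-29,140),(80,-37,140),(56,-37,140),(56,-29,140)])/1000.
uc=px([(26,78),(105,78),(126,317),(50,317),(681,78),(759,78),(734,317),(659,317)])
q,r=fit([(c,PC,uc)],Q); print(q-Q)
```

```text
[-0.51348107 -0.19481962] [[-0.24817188 -0.1303986 ]
 [ 0.36726355  0.28994771]
 [ 0.29426022 -0.14748488]
 [-0.41642636  0.00703139]]
[-3.45817169e-04  4.43495273e-04 -2.74125057e-05]
```

Call:
{"op": "step_arm", "data": {
  "plan": [
    [0,0,0.08,0],
    [0,0,0.15,0],
    [0,0,0.15,0]
  ]
}}

```text
time: 29.12
position: [0.5093, -0.3401, 0.2714]
orientation: [0.188, 0.982, -0.001, 0.004]
force: [4.5, -0.1, 8.4]
grip_width: 0.0476
```

Call:
{"op": "step_arm", "data": {
  "plan": [
    [0,0,0,0],
    [0,0,0,0],
    [0,0,0,0],
    [0,0,0.3,0],
    [0,0,1,0],
    [0,0,3,0],
    [0,0,7,0],
    [0,0,12,0],
    [0,0,12,0]
  ],
  "hand": 1
}}

```text
time: 30.25
position: [0.5082, -0.3399, 0.3946]
orientation: [0.188, 0.982, -0.002, 0.004]
force: [1.2, 0.1, 0.1]
grip_width: 0.0854
```

Run:
```python
from h import *
s=monitor.state()
print(s["position"],s["time"],s["force"]); snap("w19","wrist"); snap("s19","scene",(100,200,220,340),4)
```

```text
[ 0.50820967 -0.33985979  0.39459524] 30.25 [1.23110896 0.12968047 0.07505106]
```

View pics/w19.png

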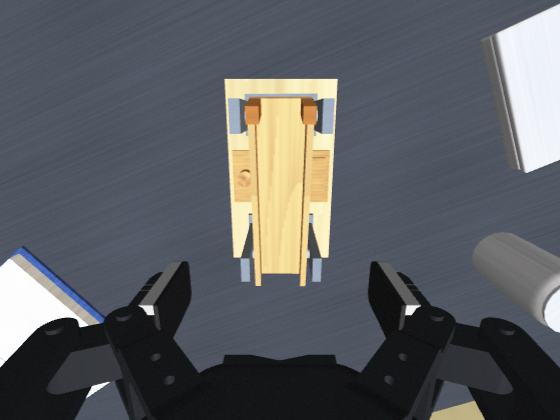

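View pics/s19.png

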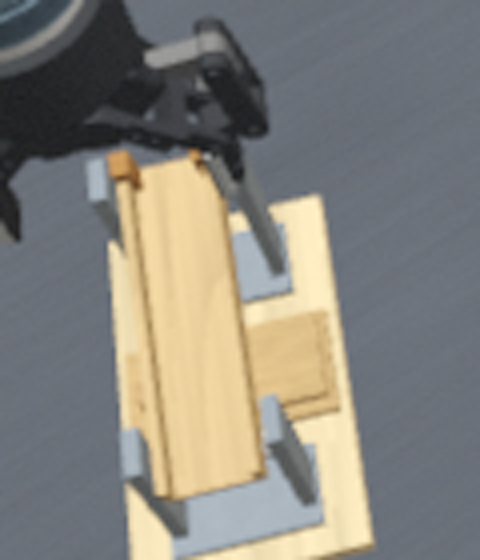

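Run:
```python
from h import *
snap("w20","wrist",(220,70,345,295),2.6); np.savez("w20cal.npz",*cal("wrist"))
im=cv2.imread("pics/w20_raw.png")
a=cv2.resize(im[75:140,220:345],None,fx=5,fy=5,interpolation=cv2.INTER_CUBIC)
b=cv2.resize(im[245:295,220:345],None,fx=5,fy=5,interpolation=cv2.INTER_CUBIC)
cv2.imwrite("pics/w20c.png",cv2.vconcat([a,b])); print(monitor.state()["time"])
```

```text
30.4
```

View pics/w20c.png

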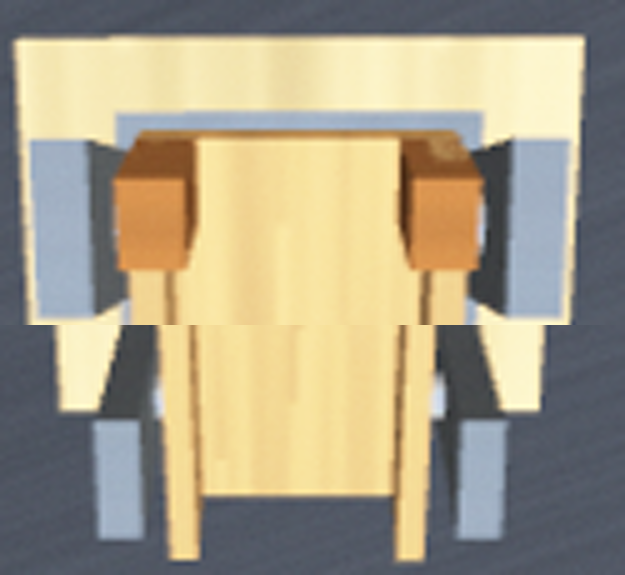

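Run:
```python
import fitdeck; from fitdeck import *
np.set_printoptions(precision=4,suppress=True)
d=np.load("w20cal.npz"); c=(d["arr_0"],d["arr_1"],d["arr_2"])
def px(a):
    a=np.array(a,float); o=np.where(a[:,1:]>325,245-65,75.) ; return np.c_[(a[:,0]+.5)/5-.5+220,(a[:,1]+.5)/5-.5+o[:,0]]
PC=np.array([(80,37,140),(80,29,140),(56,29,140),(56,37,140),(80,-29,140),(80,-37,140),(56,-37,140),(56,-29,140),
 (-56,37,112),(-56,29,112),(-80,29,112),(-80,37,112),(-56,-29,112),(-56,-37,112),(-80,-37,112),(-80,-29,112)])/1000.
uc=px([(30,139),(88,139),(95,317),(38,317),(512,139),(570,139),(563,317),(507,317),(93,420),(139,420),(143,539),(98,539),(461,420),(507,420),(502,539),(457,539)])
q,r=fit([(c,PC,uc)],Q); print("model",q,np.abs(r).max(0)); fitdeck.Q=q
P=np.array([(85,24,38),(73,24,38),(85,-24,38),(73,-24,38),(-85,24,26),(-85,-24,26)])/1000.
p,r,W=deckfit([(c,P,px([(114,180),(119,270),(483,180),(478,270),(170,560),(424,560)]))])
print("s,w,z,pitch,dyaw",p,np.degrees(p[3]),"upper/lower z",p[2]+.069*np.sin(p[3]),p[2]-.069*np.sin(p[3]));print(np.abs(r).max(0))
```

```text
model [ 0.5036 -0.3371  2.7632] [0.847  0.7316]
s,w,z,pitch,dyaw [-0.0011  0.0004  0.095   0.2077 -0.0019] 11.900620690754872 upper/lower z 0.10922021021720921 0.0807625697950827
[0.2822 0.3111]
```

Call:
{"op": "step_arm", "data": {
  "plan": [
    [0,4,4,0],
    [0,8,4,0],
    [0,8,4,0],
    [0,8,4,0]
  ]
}}

```text
time: 30.9
position: [0.5069, -0.259, 0.4275]
orientation: [0.188, 0.982, 0.0, -0.001]
force: [-0.1, -0.3, 0.0]
grip_width: 0.0855
```

Run:
```python
from h import *
snap("s21","scene"); t=snap("t21","top")
for l in("can","mug","tin"):
    r=models.spot_point("top",l); print(l,[(round(x["p"],2),x["xy"]) for x in r[:1]])
print(monitor.state()["time"])
```

```text
can [(0.97, [329.2, 162.5])]
mug [(0.71, [267.8, 147.9])]
tin [(0.71, [296.3, 219.6])]
31.15
```

View pics/s21.png

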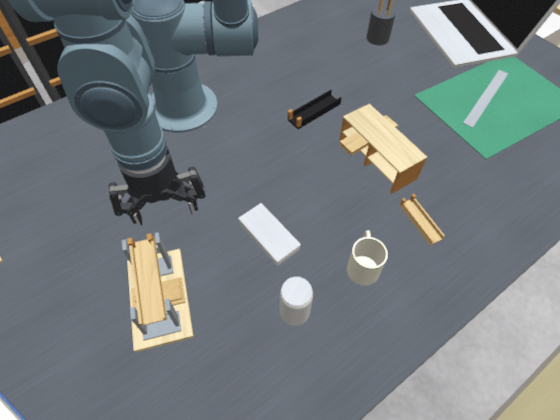

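View pics/t21.png

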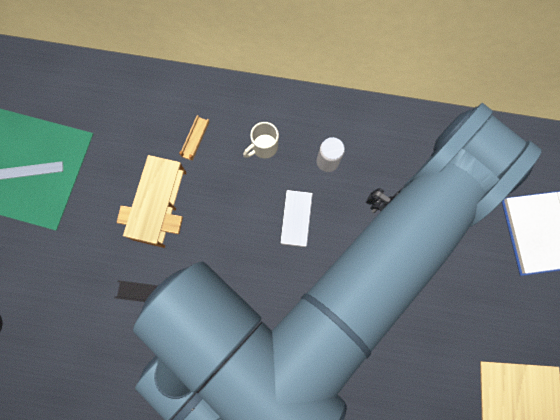

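Everything else is where it was at the start, and the deck sits on both piers with its posts on the tall one.

Run:
```python
from workcell import robot
print(robot.sign_off())
```

```text
the job is handed in; nothing more can be done
None
```

The deck now lies walkway up on both crossbars, with its post end on the taller pier. I handed the job in at about 31 s of robot time.

**What I did**
- I took the deck from the rack by its free end. The black trough and the smaller wooden trough on the table were the look-alikes, and I left both alone.
- My first grip was too low to set the deck down on the table without the fingertips touching. I slid it back into the tunnel, set it down, took a grip 7 mm higher and pulled it out again.
- I set it on the free table, let go, and took it again by the middle.
- I lowered it level onto the tall bar. It then turned in a light 20 N grip until it also met the short bar. I eased the load from about 17 N to 8 N before opening the fingers.

**Last checks**
- **Position:** a wrist-camera fit after letting go puts the deck about 1 mm from centred along the bridge and 0.4 mm off sideways.
- **Slope and heights:** the fit gives a slope of 11.9°, where the bar heights and spacing call for about 11.7°. The upper rest point is at 109.2 mm (bar top 110) and the lower at 80.8 mm (bar top 82).
- **Other things:** the slab, tin, can, mug and look-alikes look unmoved in the last pictures. The networks' points for can, mug and tin differ from the first by up to 2.4 pixels, within their noise.

**What disagreed**
- Two wrist-camera fits while the deck was still held gave slopes of only 10 to 11°. They rested on the short posts alone, so I trusted the force and torque instead, which showed both bars bearing.
- The scene camera was about 1 to 2 pixels off at the short pier, so it could not confirm contact there.

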